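Wedge the rocking disc drive

TASK

The disc drive unit that stands on the worktop beside the wooden wedge rocks, because the foot under its near left corner is too short. Without lifting or pinching anything, push the wedge along the worktop, thin end first, under that foot until the unit stands level and no longer rocks when that corner is pressed; do not shove the unit out of its place or disturb the other things. Finish while holding: the program ends with the fingertips still pressing firmly down (some 10 N) on top of that corner.

Things in the scene. Friction and masses are not known exactly. Their poses are not given: they have to be found in the camera images.
- disc_drive: flat grey metal disc drive, black front, 178 (x) x 150 (y) x 42 mm, 1.4 kg, loose on four black domed feet (8 mm radius, at x = +-70, y = +-62 mm); top 56 mm and underside 14 mm above the worktop. Origin: on the worktop under its centre; z up, x away from the robot, y to the robot's left, turned -0.25 to 0.1 rad. Level at the start, on three feet.. Not the one in the stack far left
- loose_corner (a point): on the flat top of the drive, right above the short foot (x = -70, y = +62 mm, 13 mm in from the left side). That foot ends 4 to 7 mm above the worktop, how much is not told. Unwedged, 2.5 to 4.5 N down here tips the drive until that foot meets the worktop (0.04 to 0.08 rad, 4 to 7 mm here); let go, it returns
- wedge: loose plain wooden wedge, 60 (x) x 130 (y) mm, 0.12 kg, flat on the worktop left of the drive, thin end towards its left side, roughly in line with the short foot (12 mm, 0.2 rad). Its top slopes evenly from 2 mm high at the thin end (y = -65 mm) to 20 mm at the upright flat thick end (y = +65 mm). Origin: centre of its underside; z up
- wedge_tip (a point): middle of the wedge's thin edge, on its underside
- wedge_butt (a point): middle of the flat upright end face at the wedge's thick end, 10 mm above its underside; push here towards the thin end
- case_fan: bystander: black square computer fan lying flat, 80 x 80 x 25 mm, origin under its centre
- tape_roll: bystander: roll of masking tape lying flat, 86 mm across, 24 mm high, origin under its centre
- flux_tin: bystander: small round tin, 47 mm across, 20 mm high, origin under its centre
There are look-alikes about, which are no part of the job. Of the things that look like the wedge, the larger one is meant.

How it is judged:
At the end, for the whole second after the job is handed in: Fingers press the drive with over 6 N within 60 mm (level) of the point above the short foot; it stays within 0.018 rad of level and still, while the wedge lies flat, thin edge past the short foot and within 30 mm to either side of it, and carries over 1 N of the load (contact force between the fingers and disc_drive above 6 N and horizontal distance between the grasp point and loose_corner below 0.06 m and contact force between wedge and disc_drive above 1 N and angle between disc_drive's own z axis and vertical below 0.018 rad and height (world z) of disc_drive below 0.006 m and y of wedge_tip in the frame of disc_drive below 0.06 m and x of wedge_tip in the frame of disc_drive between -0.1 and -0.04 m and angle between wedge's own z axis and vertical below 0.05 rad and linear speed of each of disc_drive, wedge below 0.02 m/s); the arm keeps its last pose, push and grip.
It fails at once if the wedge is lifted off the worktop (its middle more than 15 mm) (height (world z) of wedge above 0.015 m).
It fails at once if the drive is lifted (its middle more than 12 mm) (height (world z) of disc_drive above 0.012 m).
It fails at once if the drive is shoved more than 30 mm from its place (distance of disc_drive from where it was at the start of the episode above 0.03 m).
It fails at once if a bystander is moved more than 30 mm (distance of any of case_fan, tape_roll, flux_tin from where it was at the start of the episode above 0.03 m).
It also fails if it takes over 48 s, if anything falls off the work surface, if the arm or the gripper's body presses on something with over 40 N, if the wrist force passes 120 N, or if a joint passes its speed limit or range.

ROBOT

A 6-joint arm with a two-finger parallel gripper is mounted at the origin on a cart in front of the work surface, level with it; the furniture and walls round the work are solid. World frame = base frame: x ahead of the robot, y to its left, z up, the work surface at z = 0. Lengths are in m, angles in rad, forces in N, time in s.
With the tool pointing down it reaches from about 0.375 to 0.9 m from the base axis. Payload 3.1 kg.
Tool frame: the origin (TCP) lies on the front face of the gripper's body, between the roots of the fingers; the fingertips stand 70 mm ahead of it and the grasp point (between the pads) lies 51 mm ahead of it; z points along the fingers, y is the line along which they close (so a half turn about z gives the same grasp; the last joint's range is limited). The gripper opens to 87 mm and grips with 3 to 60 N. Pads are 19 mm wide; open, the fingers measure 117 mm over their backs; the gripper's body (75 mm by 190 mm) begins 51 mm behind the grasp point.
Start: joints at [-1.381, 0.527, 1.433, -0, 1.181, -0.178], TCP at [0.225, -0.583, 0.292] pointing down, gripper open.
Joint ranges: [-3.08, 3.08], [-0.75, 2.2], [0.22, 2.44], [-1.43, 4.57], [0, 2.65], [-2.85, 2.85]. Speed limits (rad/s): [2.79, 2.79, 3.14, 3.14, 3.14, 3.14].

INTERFACE

Orientations are given as a unit quaternion [x, y, z, w].
In Python, from rig import robot, cams, ticket gives the robot as it stands. The module is installed in compiled form; this text tells all that it offers.
- The arm moves only by the shell command python3 -m crank 'ROWS' [FORCE]. ROWS is JSON, a list of rows, each a list of 7 numbers: the shift along the tool's x, y, z in cm, then the turn, a rotation vector about the tool's x, y, z in rad, then the closure, from 0 (fully open) to 1 (shut). A call has 1 to 5 rows; each row shifts and turns the commanded pose from where the row before left it, along the tool's axes as they then stand; what a row does not reach is not made up. A row lasts 1/8 s, in which the tool goes at most 62.5 mm and 10.7 degrees, less where a joint would pass 70% of its speed; a pose out of reach is approached as far as the arm can. A call is refused whole if a number of a shift passes 6.25 or a number of a turn 0.188, either way. A call with a gripper value outside its range is refused whole. The fingers move at their own pace and stop on an object; FORCE is the grip in N (left out, the last holds). Time passes only in rows, so rows that do not move let the fingers close. It gives the time, the measured TCP pose, the force, the opening and the grip force at its end, in the units of the state.
- robot.get_obs(): the state, without advancing time (a new reading comes with each control period).
- cams.camera(name): name is "side" or "top" or "wrist"; returns the picture (384x512x3 uint8, red, green, blue); there is no depth.
- cams.camera_info(name): a dict with "intrinsics" (3x3 intrinsics, pixels), "dist" ([k1, k2, p1, p2, k3] as OpenCV has them; the pictures are not rectified), "pose" (4x4, takes a point from camera to world coordinates). Camera axes: x right, y down, z forward; pixel columns grow to the right and rows downward; lengths in m; the calibration is good to about 2 mm. A picture is of the moment at which its call begins: read the wrist's pose just before it. camera_info takes no time and is no camera call; for the wrist camera it gives the pose at the moment of the call.
- ticket.hand_in(): hands the job in; it is judged then, once.
The state is a dict: "time": time; "q": joint angles; "joint_velocities": joint speeds; "joint_torque": joint torques, N m; "position": TCP position; "tool_rot": TCP orientation; "ft_force": force on the tool from outside, world axes, zero at the start; "moment": the same for the moment, N m; "grip_width": finger opening in m; "grip_force": force on a finger pad.
Only numpy, scipy, OpenCV 4.12 (cv2) and the standard library are available. Lean on these libraries where they do the work, as an engineer would, in place of code of your own. Each camera call takes 0.05 s, during which the arm holds its last target. There are 200 camera calls.

## Working session

There is one attempt and no reset: what is moved stays moved. The work goes in short steps, Python scripts to look and compute and a shell command to move; the robot and the scene stay as the last step left them, time stands still between calls to the robot, and variables do not carry over. Pictures are saved under pics/ and viewed, at most 10 in all, crops included, and the job is handed in when it is done.

```bash
mkdir -p pics
python3 - <<'E'
from rig import robot,cams
import cv2
for n in("top","side"):
    cv2.imwrite(f"pics/{n}0.png",cv2.resize(cams.camera(n)[:,:,::-1],(800,600)))
    i=cams.camera_info(n);print(n,i["intrinsics"],i["dist"],i["pose"])
o=robot.get_obs();print(o)
E
```

```text
top [[456.49237465   0.         255.77293942]
 [  0.         456.49237465 191.56011117]
 [  0.           0.           1.        ]] [-0.09595543  0.          0.          0.          0.        ] [[-0.01842173 -0.99394179  0.10835296  0.45787962]
 [-0.99961042  0.01603653 -0.02284368  0.11763412]
 [ 0.02096768 -0.10873156 -0.99384999  1.13570087]
 [ 0.          0.          0.          1.        ]]
side [[451.86584818   0.         260.74836242]
 [  0.         451.86584818 198.41847725]
 [  0.           0.           1.        ]] [-0.00615672  0.          0.          0.          0.        ] [[-0.84028785 -0.16391839  0.51676599 -0.02174028]
 [-0.5416165   0.29571801 -0.78689417  0.99229078]
 [-0.02383059 -0.94110659 -0.33726915  0.44500485]
 [ 0.          0.          0.          1.        ]]
{'time': 0.1, 'q': array([-1.38153018e+00,  5.28405151e-01,  1.43375840e+00, -1.36778652e-05,
        1.18141810e+00, -1.78509988e-01]), 'joint_velocities': array([-0.00150294, -0.00156228, -0.00135516, -0.00042385, -0.00067867,
        0.00049036]), 'joint_torque': array([-1.99332094e-04, -4.40983200e+01, -1.77151269e+01,  6.34630350e-02,
        5.33628871e-02, -4.56896942e-05]), 'position': array([ 0.22463228, -0.58267759,  0.29135475]), 'tool_rot': array([ 9.83139217e-01,  1.82855930e-01, -1.16727794e-05, -9.94447010e-04]), 'ft_force': array([-0.01677577, -0.77944682, -0.06263291]), 'moment': array([ 0.03368213, -0.02450687, -0.01231201]), 'grip_force': 0.0, 'grip_width': 0.08694136793968076}
```

View pics/top0.png

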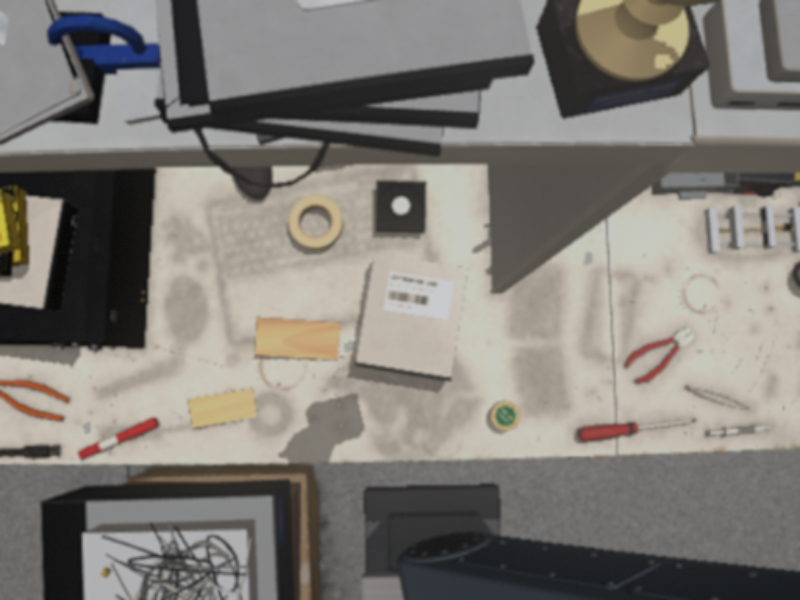

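View pics/side0.png

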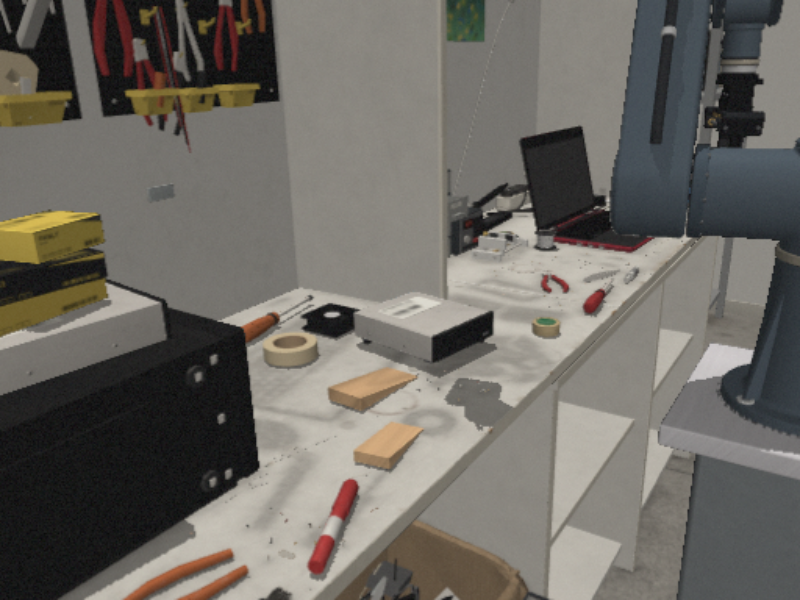

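The top picture shows two wedge-like pieces, at about (298,339) and (223,407). The first is larger, sits beside the loose drive at (408,318) and lines up with its near left corner, so it should be the wedge. The other wooden piece is the look-alike. The stack at (340,60) is not the drive meant. A tall panel stands at (490,165–290). I'll measure these and confirm in a crop.

```bash
cat > h.py <<'E'
import numpy as np,cv2
from rig import robot,cams
def px(n,uv,z,s=512/800,info=None):
    i=info or cams.camera_info(n);uv=(np.array(uv,float).reshape(-1,1,2)+.5)*s-.5
    r=cv2.undistortPoints(uv,np.array(i["intrinsics"]),np.array(i["dist"])).reshape(-1,2)
    P=np.array(i["pose"]);d=np.c_[r,np.ones(len(r))]@P[:3,:3].T;z=np.broadcast_to(z,len(r))
    return P[:3,3]+d*((z-P[2,3])/d[:,2])[:,None]
def proj(n,p,info=None):
    i=info or cams.camera_info(n);T=np.linalg.inv(i["pose"])
    return cv2.projectPoints(np.array(p,float).reshape(-1,1,3),cv2.Rodrigues(T[:3,:3])[0],T[:3,3],np.array(i["intrinsics"]),np.array(i["dist"]))[0].reshape(-1,2)
E
python3 - <<'E'
from h import *
np.set_printoptions(precision=4,suppress=True)
w=px("top",[(256,318),(340,321),(339,360),(257,356)],[.02,.002,.002,.02]);print("wedge\n",w,np.linalg.norm(w-np.roll(w,-1,0),axis=1))
d=px("top",[(372,261),(465,268),(450,378),(356,362)],.056);print("drive\n",d,np.linalg.norm(d-np.roll(d,-1,0),axis=1),d.mean(0))
s=px("top",[(189,400),(254,389),(257,415),(194,427)],.01);print("small",s,np.linalg.norm(s-np.roll(s,-1,0),axis=1))
print("panel",px("top",[(490,165),(490,290)],0));print("tin,fan,tape",px("top",[(505,416),(400,207),(315,222)],.022))
im=cams.camera("top")[:,:,::-1]
cv2.imwrite("pics/crop1.png",cv2.resize(im[155:285,110:310],(800,520),interpolation=cv2.INTER_CUBIC))
E
```

```text
wedge
 [[0.5541 0.3184 0.02  ]
 [0.5487 0.1876 0.002 ]
 [0.4868 0.1899 0.002 ]
 [0.4946 0.3167 0.02  ]] [0.1321 0.062  0.1284 0.0596]
drive
 [[ 0.6357  0.1345  0.056 ]
 [ 0.6228 -0.008   0.056 ]
 [ 0.4553  0.0194  0.056 ]
 [ 0.482   0.1608  0.056 ]] [0.1431 0.1697 0.1439 0.156 ] [0.5489 0.0767 0.056 ]
small [[0.4273 0.426  0.01  ]
 [0.4433 0.3233 0.01  ]
 [0.4027 0.3186 0.01  ]
 [0.3852 0.4179 0.01  ]] [0.1039 0.0408 0.1008 0.0429]
panel [[ 0.8025 -0.0611  0.    ]
 [ 0.5949 -0.0539  0.    ]]
tin,fan,tape [[ 0.3946 -0.0681  0.022 ]
 [ 0.728   0.0892  0.022 ]
 [ 0.7056  0.2248  0.022 ]]
```

View pics/crop1.png

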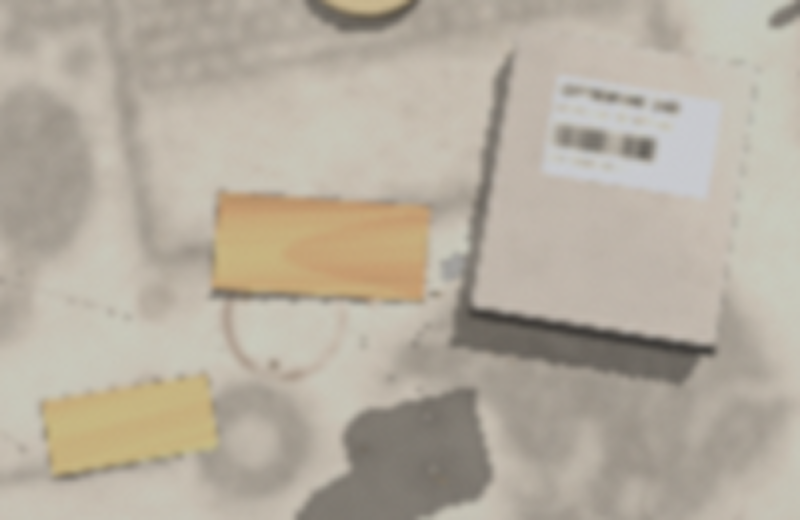

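The crop shows the larger wedge, with its thin end at about (427,250), pointing at the drive's near left corner at (472,310). It measures 130 x 61 mm, which matches. The paler piece at (130,425) is about 103 x 42 mm, so it's the look-alike.

The drive's yaw is about -0.18 and its short foot is near (0.498, 0.146). The panel's front edge is at x≈0.595, y≈-0.055, so I'll travel at a smaller radius to pass it.

```bash
python3 -m crank '[[3.7,-4.3,0,0,0,0,0.77],[3.7,-4.3,0,0,0,0,0.77],[3.7,-4.3,0,0,0,0,0.77],[3.7,-4.3,0,0,0,0,0.77],[3.7,-4.3,0,0,0,0,0.77]]'; python3 -m crank '[[3.7,-4.3,0,0,0,0,0.77],[3.7,-4.3,0,0,0,0,0.77],[3.7,-4.3,0,0,0,0,0.77],[3.7,-4.3,0,0,0,0,0.77],[3.7,-4.3,0,0,0,0,0.77]]'
```

```text
time: 0.78
position: [0.3204, -0.3142, 0.2922]
tool_rot: [0.983, 0.183, 0.0, -0.0]
ft_force: [0.5, -0.3, -0.3]
grip_width: 0.045
grip_force: 0.0
time: 1.4
position: [0.4158, -0.0472, 0.2924]
tool_rot: [0.983, 0.183, 0.0, 0.0]
ft_force: [1.3, 0.4, 0.2]
grip_width: 0.0199
grip_force: 0.0
```

```bash
python3 -m crank '[[1.8,-4.7,0,0,0,0,0.77],[1.8,-4.7,0,0,0,0,0.77],[1.8,-4.7,0,0,0,0,0.77],[1.8,-4.7,0,0,0,0,0.77],[1.8,-4.7,0,0,0,0,0.77]]' >/dev/null; python3 -m crank '[[4.1,-2.7,0,0,0,0,0.77],[4.1,-2.7,0,0,0,0,0.77],[4.1,-2.7,0,0,0,0,0.77],[4.1,-2.7,0,0,0,0,0.77]]'>/dev/null;  python3 -m crank '[[0,0,0,0,0,-0.175,0.77],[0,0,0,0,0,-0.175,0.77],[0,0,0,0,0,-0.175,0.77]]'>/dev/null; python3 -m crank '[[0,0,0,0,0,-0.175,0.77],[0,0,0,0,0,-0.175,0.77],[0,0,0,0,0,-0.175,0.77],[0,0,0,0,0,0,0.77]]'
python3 - <<'E'
from h import *
from scipy.spatial.transform import Rotation as R
o=robot.get_obs();r=R.from_quat(o["tool_rot"]).as_matrix();print(o["q"],r.round(3))
i=cams.camera_info("wrist");im=cams.camera("wrist")[:,:,::-1];print(i["pose"])
# model overlay
def box(c,y,pts):
    a=np.array(pts,float);return np.c_[c[0]+np.cos(y)*a[:,0]-np.sin(y)*a[:,1],c[1]+np.sin(y)*a[:,0]+np.cos(y)*a[:,1],a[:,2]]
w=box((.521,.253),-.051,[(-.03,-.065,0),(.03,-.065,0),(.03,.065,.02),(-.03,.065,.02)])
d=box((.556,.074),-.18,[(-.089,-.075,.056),(.089,-.075,.056),(.089,.075,.056),(-.089,.075,.056)])
im2=cv2.resize(im,(800,600))
for p,c in((w,(0,0,255)),(d,(0,255,0))):
    q=(proj("wrist",p,i)+.5)*800/512-.5;print(q.round());cv2.polylines(im2,[q.astype(int)],True,c,1)
cv2.imwrite("pics/w1.png",im2)
E
```

```text
time: 3.4
position: [0.5289, 0.3624, 0.2918]
tool_rot: [0.76, 0.65, -0.0, -0.0]
ft_force: [0.2, -0.8, -0.0]
grip_width: 0.0194
grip_force: 0.0
[4.26760903e-01 5.50391540e-01 1.38963227e+00 7.06337461e-06
 1.20247047e+00 5.81803272e-01] [[ 0.154  0.988 -0.001]
 [ 0.988 -0.154 -0.   ]
 [-0.    -0.001 -1.   ]]
[[ 9.87925060e-01 -1.49807824e-01 -3.95182560e-02  5.40046429e-01]
 [-1.54929323e-01 -9.53597241e-01 -2.58165078e-01  4.32003893e-01]
 [ 9.90648503e-04  2.61170286e-01 -9.65292236e-01  3.83469893e-01]
 [ 0.00000000e+00  0.00000000e+00  0.00000000e+00  1.00000000e+00]]
[[388. 436.]
 [447. 431.]
 [438. 313.]
 [370. 320.]]
[[382. 622.]
 [559. 624.]
 [581. 500.]
 [384. 497.]]
```

View pics/w1.png

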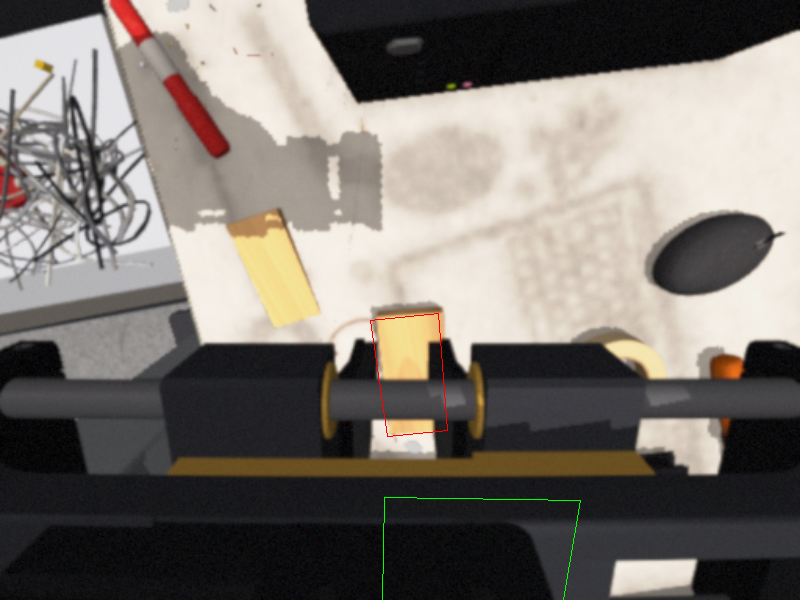

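The wrist view shows the wedge's butt at about (373–441, 308), right where the model puts it, and the fingers are lined up behind it. I'll descend there, about 35 mm clear of the butt.

```bash
python3 -m crank '[[0,0,5.5,0,0,0,0.77],[0,0,5.5,0,0,0,0.77],[0,0,5.5,0,0,0,0.77],[0,0,4.8,0,0,0,0.77],[0,0,0,0,0,0,0.77]]'; python3 -m crank '[[-1,0,0,0,0,0,0.77],[-1,0,0,0,0,0,0.77],[-0.5,0,0,0,0,0,0.77],[-0.5,0,0,0,0,0,0.77],[0,0,0,0,0,0,0.77]]'; python3 -m crank '[[-0.5,0,0,0,0,0,0.77],[-0.5,0,0,0,0,0,0.77],[-0.5,0,0,0,0,0,0.77],[-0.5,0,0,0,0,0,0.77],[0,0,0,0,0,0,0.77]]'
python3 - <<'E'
from h import *
im=cams.camera("side")[:,:,::-1]
cv2.imwrite("pics/s1.png",cv2.resize(im[160:300,180:340],(800,700*1))[:600])
E
```

```text
time: 4.08
position: [0.5263, 0.3611, 0.0751]
tool_rot: [0.76, 0.65, -0.005, -0.001]
ft_force: [-0.3, -0.6, -0.2]
grip_width: 0.0199
grip_force: 0.0
time: 4.7
position: [0.5248, 0.3326, 0.0799]
tool_rot: [0.759, 0.651, 0.0, 0.0]
ft_force: [-0.5, -0.2, 0.5]
grip_width: 0.02
grip_force: 0.0
time: 5.32
position: [0.5211, 0.3124, 0.079]
tool_rot: [0.759, 0.651, -0.001, -0.0]
ft_force: [-0.4, -0.3, 0.3]
grip_width: 0.0197
grip_force: 0.1
```

View pics/s1.png

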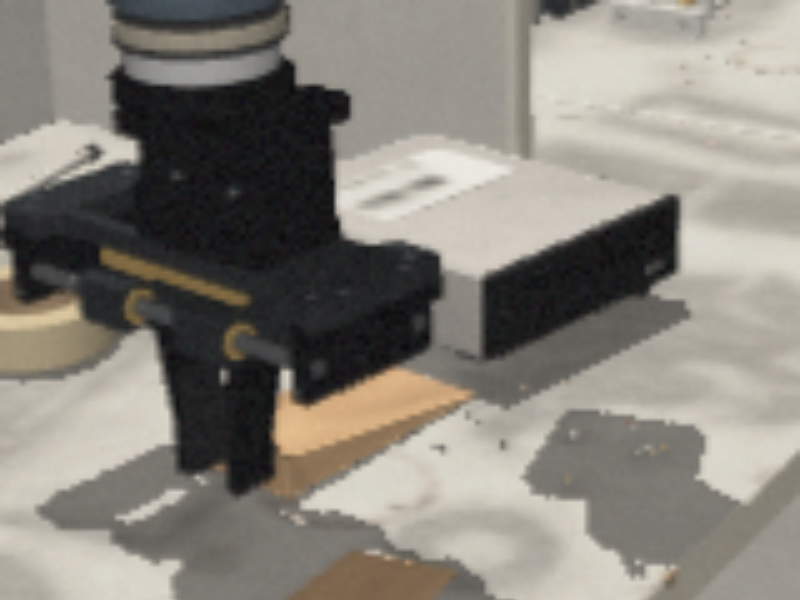

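The side view shows both fingers on the wedge butt, with the near tip corner at crop (474,393) and the drive's front-left top corner at (487,278). I'll cross-check positions from this camera.

Run:
```python
from h import *
f=lambda u,v:(180+u/5-.1,160+v/5-.1)
p=px("side",[f(487,278),f(680,197),f(474,393),f(290,497)],[.056,.056,.002,0],s=1);print(p.round(4))
d=p[0]-p[1];print("yaw",np.arctan2(-d[0],d[1]),np.linalg.norm(d)); d=p[3]-p[2];print("wedge yaw",np.arctan2(-d[0],d[1]),np.linalg.norm(d))
```

```text
[[0.4777 0.1642 0.056 ]
 [0.449  0.0227 0.056 ]
 [0.4789 0.1752 0.002 ]
 [0.4947 0.3004 0.    ]]
yaw -0.19999546547070624 0.14432942494117365
wedge yaw -0.12580867601959125 0.12621814148394878
```

```bash
python3 -m crank '[[-0.5,0,0,0,0,0.03,0.77],[-0.5,0,0,0,0,0.03,0.77],[-0.5,0,0,0,0,0,0.77],[-0.5,0,0,0,0,0,0.77],[-0.5,0,0,0,0,0,0.77]]'; for k in 1; do python3 -m crank '[[-0.5,0,0,0,0,0,0.77],[-0.5,0,0,0,0,0,0.77],[0,0,0,0,0,0,0.77]]'; done;  python3 -m crank '[[-0.2,0,0,0,0,0,0.77],[-0.2,0,0,0,0,0,0.77],[0,0,0,0,0,0,0.77]]';python3 -c "
from h import *
print(robot.get_obs()['ft_force'],robot.get_obs()['moment'])"
```

```text
time: 6.0
position: [0.5165, 0.2881, 0.0792]
tool_rot: [0.778, 0.628, -0.0, -0.0]
ft_force: [0.8, 0.2, 0.3]
grip_width: 0.0202
grip_force: 0.2
time: 6.38
position: [0.5144, 0.2783, 0.0793]
tool_rot: [0.778, 0.628, -0.0, -0.0]
ft_force: [0.5, 0.8, 0.4]
grip_width: 0.0205
grip_force: 0.0
time: 6.75
position: [0.5137, 0.2748, 0.0793]
tool_rot: [0.778, 0.628, 0.0, 0.0]
ft_force: [-0.3, 0.2, -0.4]
grip_width: 0.0196
grip_force: 0.1
[-0.28637129  0.18335743 -0.41480105] [ 0.03243006 -0.08913433 -0.00020224]
```

```bash
S() { grep -E 'position|ft_force'; }
python3 -m crank '[[-0.2,0,0,0,0,0,0.77],[-0.2,0,0,0,0,0,0.77],[0,0,0,0,0,0,0.77]]'|S; python3 -m crank '[[-0.2,0,0,0,0,0,0.77],[0,0,0,0,0,0,0.77]]'|S; python3 -m crank '[[-0.2,0,0,0,0,0,0.77],[0,0,0,0,0,0,0.77]]'|S; python3 -m crank '[[-0.2,0,0,0,0,0,0.77],[0,0,0,0,0,0,0.77]]'|S;python3 -m crank '[[-0.2,0,0,0,0,0,0.77],[0,0,0,0,0,0,0.77]]'|S
```

```text
position: [0.5128, 0.2708, 0.0793]
ft_force: [-0.5, 0.3, -0.3]
position: [0.5124, 0.2689, 0.0793]
ft_force: [-0.2, 0.1, -0.7]
position: [0.5119, 0.2669, 0.0793]
ft_force: [0.6, 0.4, 1.1]
position: [0.5115, 0.265, 0.0793]
ft_force: [-0.2, -0.0, 0.8]
position: [0.511, 0.263, 0.0792]
ft_force: [0.2, 0.9, 0.4]
```

```bash
S() { grep -E 'position|ft_force'; }
python3 -m crank '[[-0.2,0,0,0,0,0,0.77],[0,0,0,0,0,0,0.77]]'|S; python3 -m crank '[[-0.2,0,0,0,0,0,0.77],[0,0,0,0,0,0,0.77]]'|S; python3 -m crank '[[-0.2,0,0,0,0,0,0.77],[0,0,0,0,0,0,0.77]]'|S;python3 -m crank '[[-0.2,0,0,0,0,0,0.77],[0,0,0,0,0,0,0.77]]'|S
python3 - <<'E'
from h import *
im=cams.camera("side")[:,:,::-1]
cv2.imwrite("pics/s2.png",cv2.resize(im[180:270,220:340],(800,600),interpolation=cv2.INTER_CUBIC))
E
```

```text
position: [0.5106, 0.261, 0.0792]
ft_force: [0.5, 0.2, 0.1]
position: [0.5103, 0.2592, 0.0793]
ft_force: [0.4, 1.8, 0.7]
position: [0.51, 0.2574, 0.0793]
ft_force: [0.5, 1.9, 0.2]
position: [0.5097, 0.2555, 0.0793]
ft_force: [-0.2, 3.6, -0.7]
```

View pics/s2.png

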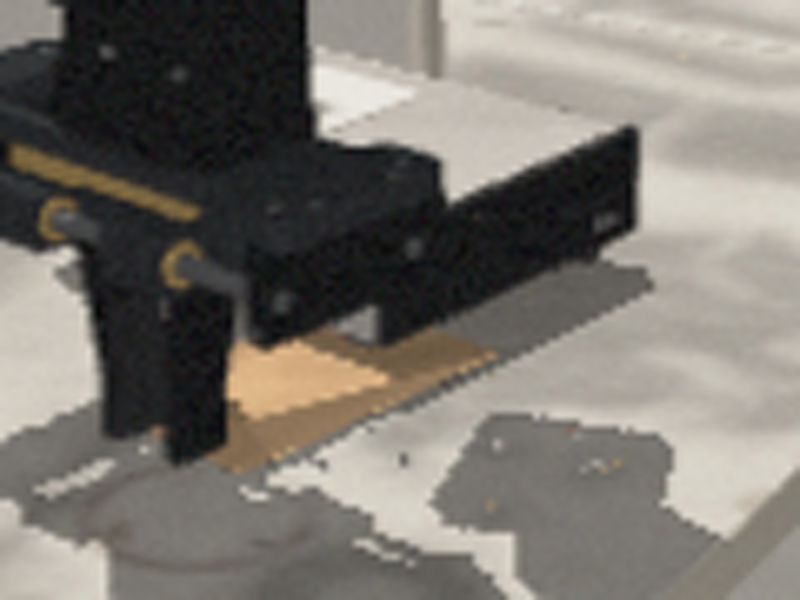

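The pushing force has risen steadily from about y=0.260, so the wedge is bearing on the foot. In the picture the near tip corner is visible at (497,354), past the drive's left front corner. I'll nudge it once more, then back off and raise the tool to read the pose.

```bash
S() { grep -E 'position|ft_force'; }
python3 -m crank '[[-0.15,0,0,0,0,0,0.77],[-0.15,0,0,0,0,0,0.77],[0,0,0,0,0,0,0.77],[0,0,0,0,0,0,0.77]]'|S; python3 -m crank '[[1,0,0,0,0,0,0.77],[2,0,0,0,0,0,0.77],[0,0,-5,0,0,0,1],[0,0,-5,0,0,0,1],[0,0,0,0,0,0,1]]'|S
python3 - <<'E'
from h import *
im=cams.camera("side")[:,:,::-1]
cv2.imwrite("pics/s3.png",cv2.resize(im[180:270,220:340],(800,600),interpolation=cv2.INTER_CUBIC))
E
```

```text
position: [0.5088, 0.2527, 0.0793]
ft_force: [1.0, 5.5, -0.9]
position: [0.5176, 0.2835, 0.1833]
ft_force: [0.5, 0.0, -0.0]
```

View pics/s3.png

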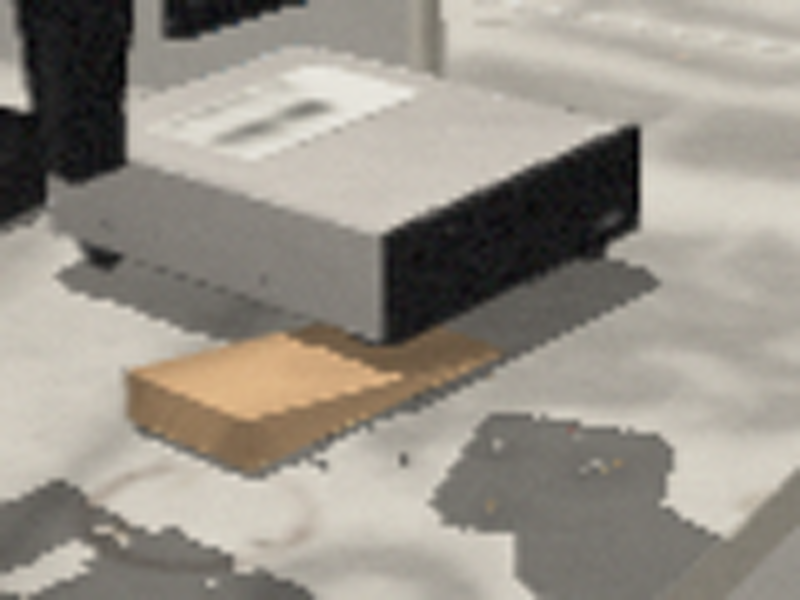

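The wedge lies flat under the front left corner, with its near tip corner at (500,353), its butt at (130–258, 430–474), and the drive's corner at (385,233). Next I'll go over the corner and check the geometry.

```bash
python3 - <<'E'
from h import *
f=lambda u,v:(220+(u+.5)*.15-.5,180+(v+.5)*.15-.5)
p=px("side",[f(385,233),f(638,126),f(500,353),f(258,474),f(130,430)],[.056,.056,.001,0,0],s=1)[:,:2];print(p.round(4))
e=p[0]-p[1];y=np.arctan2(-e[0],e[1]);R=np.array([[np.cos(y),-np.sin(y)],[np.sin(y),np.cos(y)]])
u=(p[2]-p[3])/np.linalg.norm(p[2]-p[3]);tip=p[2]+.03*np.array([-u[1],u[0]])
org=p[0]-R@[-.089,.075];print("yaw",y,"tip",tip,"in drive",R.T@(tip-org),"corner",org+R@[-.07,.062])
E
python3 -m crank '[[-4.6,0.2,0,0,0,0,1],[-4.6,0.2,0,0,0,0,1],[-4.6,0.2,0,0,0,0,1],[0,0,0,0,0,0,1],[0,0,0,0,0,0,1]]'
```

```text
[[0.4807 0.159 ]
 [0.4531 0.018 ]
 [0.4563 0.1206]
 [0.4796 0.2442]
 [0.536  0.2379]]
yaw -0.19350954369154807 tip [0.48573305 0.1150314 ] in drive [-0.07563243  0.03284027] corner [0.4968679  0.14256374]
time: 10.98
position: [0.4916, 0.1459, 0.1784]
tool_rot: [0.778, 0.628, -0.001, -0.001]
ft_force: [0.2, -0.3, -0.2]
grip_width: 0.0004
grip_force: 0.0
```

The tip is at (-0.076, 0.033) in the drive frame, which is well inside the limits. I'll press now.

```bash
S() { grep -E 'position|ft_force'; }
python3 -m crank '[[0,0,2.5,0,0,0,1],[0,0,2,0,0,0,1],[0,0,0,0,0,0,1],[0,0,0,0,0,0,1]]'|S;  python3 -m crank '[[0,0,0.3,0,0,0,1],[0,0,0,0,0,0,1]]'|S; python3 -m crank '[[0,0,0.2,0,0,0,1],[0,0,0,0,0,0,1]]'|S; python3 -m crank '[[0,0,0.1,0,0,0,1],[0,0,0,0,0,0,1]]'|S; python3 -m crank '[[0,0,0.1,0,0,0,1],[0,0,0,0,0,0,1]]'|S
```

```text
position: [0.4921, 0.1464, 0.1344]
ft_force: [-0.3, -0.2, -0.0]
position: [0.492, 0.1457, 0.1316]
ft_force: [-0.4, -0.2, -0.3]
position: [0.4918, 0.1455, 0.1293]
ft_force: [0.1, 0.5, 0.9]
position: [0.4918, 0.1455, 0.1282]
ft_force: [0.5, -0.2, 0.3]
position: [0.4918, 0.1456, 0.1272]
ft_force: [1.0, -0.2, 0.0]
```

```bash
S() { grep -E 'position|ft_force'; }
python3 -m crank '[[0,0,0.1,0,0,0,1],[0,0,0,0,0,0,1]]'|S;  python3 -m crank '[[0,0,0.1,0,0,0,1],[0,0,0,0,0,0,1]]'|S; python3 -m crank '[[0,0,0.1,0,0,0,1],[0,0,0,0,0,0,1]]'|S
```

```text
position: [0.4918, 0.1456, 0.1262]
ft_force: [-0.1, -0.1, 0.6]
position: [0.4919, 0.1456, 0.126]
ft_force: [-2.0, -0.4, 6.7]
position: [0.4918, 0.1457, 0.1258]
ft_force: [-2.8, 0.1, 12.7]
```

It's stiff from first contact: z stays at 0.126, so the top is still about 56 mm high at 12.7 N and it isn't rocking. I'll check that it holds steady and take a last look.

```bash
python3 -m crank '[[0,0,0,0,0,0,1],[0,0,0,0,0,0,1],[0,0,0,0,0,0,1],[0,0,0,0,0,0,1],[0,0,0,0,0,0,1]]'
python3 - <<'E'
from h import *
im=cams.camera("side")[:,:,::-1]
cv2.imwrite("pics/s4.png",cv2.resize(im[180:270,220:340],(800,600),interpolation=cv2.INTER_CUBIC))
E
```

```text
time: 13.85
position: [0.4918, 0.1456, 0.1258]
tool_rot: [0.778, 0.628, 0.0, 0.0]
ft_force: [-2.9, -0.4, 13.7]
grip_width: 0.0004
grip_force: 6.6
```

View pics/s4.png

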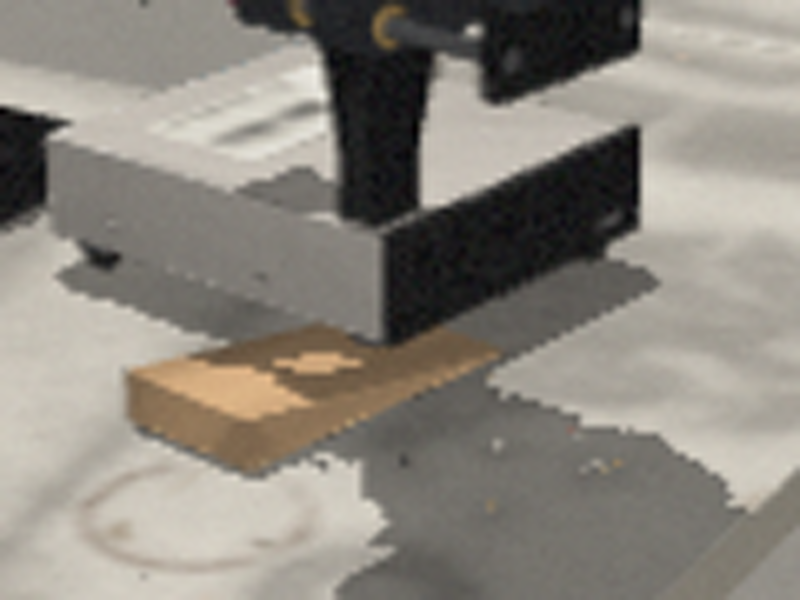

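The fingertips press on the top at (380,215). The drive's corner (385,233) and the wedge's tip corner (500,353) haven't moved, and the force is steady at about 13 N. I'm handing it in.

```bash
python3 -c "
from rig import ticket
print(ticket.hand_in())"
```

```text
the job is handed in; nothing more can be done
None
```

The wedge is pushed under the short foot, and the drive stands level and does not rock with the fingertips pressing on that corner at about 13 N; the job is handed in at about 14 s, with no verdict returned.

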